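# Shut off the bench gas with the long T-key

### The arm

A 6-joint arm with a two-finger parallel gripper is mounted at the origin on the work surface. World frame = base frame: x ahead of the robot, y to its left, z up, the work surface at z = 0. Lengths are in m, angles in rad, forces in N, time in s.
With the tool pointing down it reaches from about 0.275 to 1 m from the base axis. Payload 8.4 kg.
Tool frame: the origin (TCP) lies on the centre line of the jaws, within the pads' length; the fingertips stand 17 mm ahead of it and the grasp point (between the pads) lies 2 mm behind it (bot.tcp_to_tips is the z of the fingertips in the tool frame, in m); z points along the fingers, y is the line along which they close (so a half turn about z gives the same grasp; the last joint's range is limited). The gripper opens to 85 mm and grips with 20 to 120 N. Pads are 22 mm wide; open, the fingers measure 114 mm over their backs; the gripper's body (76 mm by 85 mm) begins 54 mm behind the grasp point. The pads swing forward as they close: fully open they stand 13 mm farther back than shut.
Start: joints at [1.195, 0.353, 1.633, -0, 1.155, -0.002], TCP at [0.228, 0.582, 0.248] pointing down, gripper open.
Joint ranges: [-2.63, 2.63], [-0.92, 2.1], [0.06, 2.66], [-1.3, 4.44], [0, 2.69], [-3.02, 3.02]. Speed limits (rad/s): [2.22, 2.22, 2.79, 3.14, 3.14, 3.14].

### API

Orientations are given as a unit quaternion [x, y, z, w].
In Python, from workcell import bot, hand, kinematics, get_obs, vision, hand_in gives the robot as it stands. The module is installed in compiled form; this text tells all that it offers. Calls block until the motion is done:
- bot.reach(position, orientation): joint-space move of the TCP to a pose.
- bot.servo_line(position, ori=None, velocity=0.15): straight line of the TCP; ori=None keeps the orientation; velocity is the mean speed in m/s.
- bot.goto_joints(angles): joint-space move.
- hand.move_gripper(opening, strength=None): finger opening in m; strength is the grip in N (None keeps the last); returns when the fingers have stopped.
- bot.dwell(seconds).
- kinematics.solve_ik(position, orientation): joint angles nearest the present ones, or None.
- get_obs(): the state.
- vision.read_camera(name): name is "side" or "top"; returns a dict with "frame" (420x560x3 uint8, red, green, blue), "intrinsics" (3x3 intrinsics, pixels), "dist" ([k1, k2, p1, p2, k3] as OpenCV has them; the pictures are not rectified), "view" (4x4, takes a point from world to camera coordinates). Camera axes: x right, y down, z forward; pixel columns grow to the right and rows downward; lengths in m; the calibration is good to about 2 mm. A picture is of the moment at which its call begins. There is no depth.
A pose or a line that the arm cannot do raises bot.IKError and nothing moves.
- hand_in(): hands the job in; it is judged then, once.
The state is a dict: "time_s": time; "joint_pos": joint angles; "joint_vel": joint speeds; "joint_efforts": joint torques, N m; "position": TCP position; "orientation": TCP orientation; "wrist_force": force on the tool from outside, world axes, zero at the start; "ft_torque": the same for the moment, N m; "gripper_width": finger opening in m; "grip_force": force on a finger pad.
Only numpy, scipy, OpenCV 4.12 (cv2) and the standard library are available. Lean on these libraries where they do the work, as an engineer would, in place of code of your own. Each camera call takes 0.05 s, during which the arm holds its last target. There are 200 camera calls.

### The job

It is closing time at the goldsmith's: shut off the gas at the service box. Take the long steel T-key out of the wooden stand, lower it down the box's key tube until its socket drops fully over the square stem at the bottom, and turn it clockwise until the valve is fully shut against its stop, feeling your way and never forcing the stem. Then draw the key out and set it back gently, upright and fully home, in its free hole in the stand, leaving everything else as it is.

Things in the scene. Friction and masses are not known exactly. Their poses are not given: they have to be found in the camera images.
- t_key: long steel T-key, 0.36 kg, in one hole of the stand. Square cross bar 110 x 12 x 12 mm; below it a 12 mm round shank; a 42 mm collar 24 to 32 mm below the bar's middle, which rests on the board; at the foot a 25 mm thick socket, its square hole 13.6 mm wide, 18 mm deep, sides parallel to the bar. Origin: middle of the bar; x along the bar, z up.
- key_tip (a point): centre of the open lower end of the T-key's socket, 168 mm straight below the bar's middle
- key_tube (a point): centre of the mouth of the box's upright steel key tube, z up. Bore 30 mm, flared to 38 over the top 10 mm. On its axis a 12 mm square stem, its top chamfered 1 mm and 100 mm below the mouth; the socket seats 18 mm over it, 118 mm below the mouth. Which way the square points is unknown: find it by turning the key under light pressure (enters within 8 degrees of any quarter).
- valve_stem (a joint): quarter-turn valve stem, rad: 0 = fully shut, on its stop; 1.57 = fully open. Found partly open, 0.7 to 1.3. Shuts clockwise seen from above, drag about 0.22 N m, stays where left. Tells how far open the valve is, not which way the square's sides point; the key has about 0.15 rad of play either way on the square.
- gas_valve: gas service box fixed to the bench: grey steel box 130 x 120 x 75 mm on a foot plate, steel key tube in the middle of its top up to 135 mm, copper pipes left and right (to 110 mm from the middle), small dial gauge on the +y pipe, to 106 mm high. Origin: centre of its underside.
- rack: wooden stand fixed to the bench, 100 mm deep (x), 280 mm long (y), 150 mm high, with three holes in its 16 mm top board, one tool in each. Origin: centre of its underside, z up.
- rack_hole0 (a point): centre of the stand's -y hole (31 mm wide, through), on the top face of the board; holes are 90 mm apart along y
- rack_hole1 (a point): centre of the stand's middle hole (31 mm wide, through), on the top face of the board; holes are 90 mm apart along y
- rack_hole2 (a point): centre of the stand's +y hole (31 mm wide, through), on the top face of the board; holes are 90 mm apart along y
- hex_driver: bystander in the stand: small T-handled hex driver, black grip bar 74 mm long, 8 mm blade. Origin: middle of its bar, 31 mm above the board
- ring_mandrel: bystander in the stand: tapered steel ring mandrel, wooden handle up, 54 mm above the board. Origin: underside of the handle
- stone_dish: bystander: white ceramic bowl 60 mm wide, 24 mm high. Origin: centre of its underside
- bench_block: bystander: steel block 75 x 75 x 22 mm. Origin: centre of its underside
- hammer: bystander: hammer 220 mm long, lying flat
- flux_jar: bystander: jar 52 mm wide, 55 mm high. Origin: centre of its underside
- pliers: bystander: pliers 120 mm long, lying flat, 12 mm high
Things that resemble listed ones, but are neither listed nor needed, are in the scene too. What is shaped like the t_key but orange, pink or turquoise is not meant.

How it is judged:
By the outcome, as a careful person would: the job done as asked, in the order asked, and still so for the second after the job is handed in, with the robot touching nothing.
It also fails if it takes over 72 s, if anything falls off the work surface, if the arm or the gripper's body presses on something with over 40 N, if the wrist force passes 120 N, or if a joint passes its speed limit or range.

## Working session

There is one attempt and no reset: what is moved stays moved. The work goes in short steps, each a Python script; the robot and the scene stay as the last script left them, time stands still between calls to the robot, and variables do not carry over. Pictures are saved under pics/ and viewed, at most 10 in all, crops included, and the job is handed in when it is done.

```bash
mkdir -p pics
python3 - <<'E'
from workcell import *
import cv2,numpy as np
for n in("side","top"):
    r=vision.read_camera(n); cv2.imwrite(f"pics/{n}0.png",cv2.resize(r["frame"][:,:,::-1],(800,600),interpolation=cv2.INTER_CUBIC))
    np.savez(f"{n}.npz",**{k:np.array(r[k]) for k in("frame","intrinsics","dist","view")})
    v=np.array(r["view"]);print(n,-v[:3,:3].T@v[:3,3],v[2,:3],r["intrinsics"],r["dist"])
print(get_obs())
E
```

```text
side [ 0.26764387 -0.72087708  0.61761268] [ 0.19368566  0.81065055 -0.55256815] [[386.18409506   0.         277.36902978]
 [  0.         386.18409506 205.28437826]
 [  0.           0.           1.        ]] [0.03233802 0.         0.         0.         0.        ]
top [ 0.3673814  -0.01143786  1.41324152] [ 0.04891021 -0.00389117 -0.9987956 ] [[471.21983317   0.         289.44529392]
 [  0.         471.21983317 218.50014834]
 [  0.           0.           1.        ]] [-0.07242871  0.          0.          0.          0.        ]
{'time_s': 0.1, 'joint_pos': array([ 1.19460367e+00,  3.53562180e-01,  1.63402462e+00,  2.08573456e-05,
        1.15519749e+00, -2.44223377e-03]), 'joint_vel': array([-0.00101499, -0.00227008, -0.00198977,  0.00016597, -0.00027721,
        0.00178168]), 'joint_efforts': array([ 8.57094790e-06, -6.06355333e+01, -3.42819679e+01,  4.19705486e-05,
        3.94400849e-03,  2.22698753e-05]), 'position': array([0.22807104, 0.58148807, 0.24766222]), 'orientation': array([ 1.85793533e-01,  9.82588626e-01, -5.83375167e-04, -1.21493702e-04]), 'wrist_force': array([-0.24880118, -0.30979113,  0.28982787]), 'ft_torque': array([ 0.00289098, -0.05268188,  0.04288585]), 'grip_force': 0.0, 'gripper_width': 0.08582739035921201}
```

View pics/side0.png

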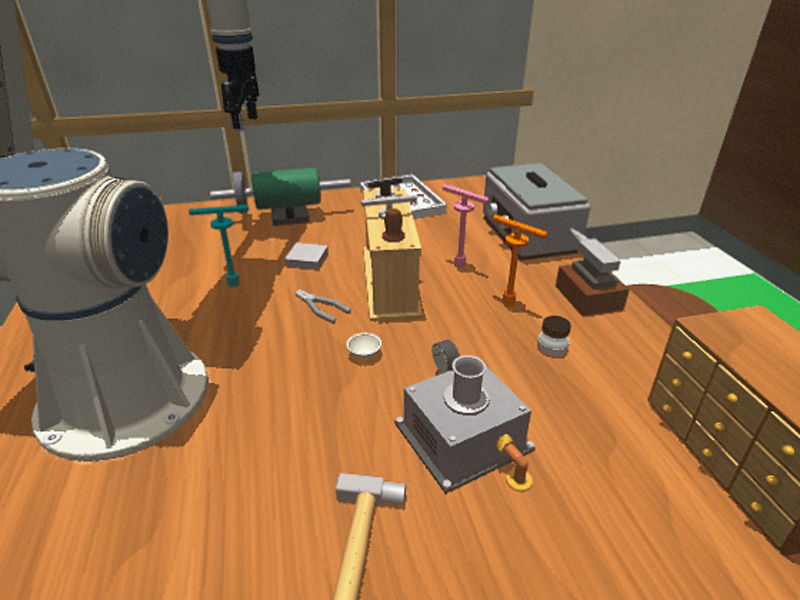

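View pics/top0.png

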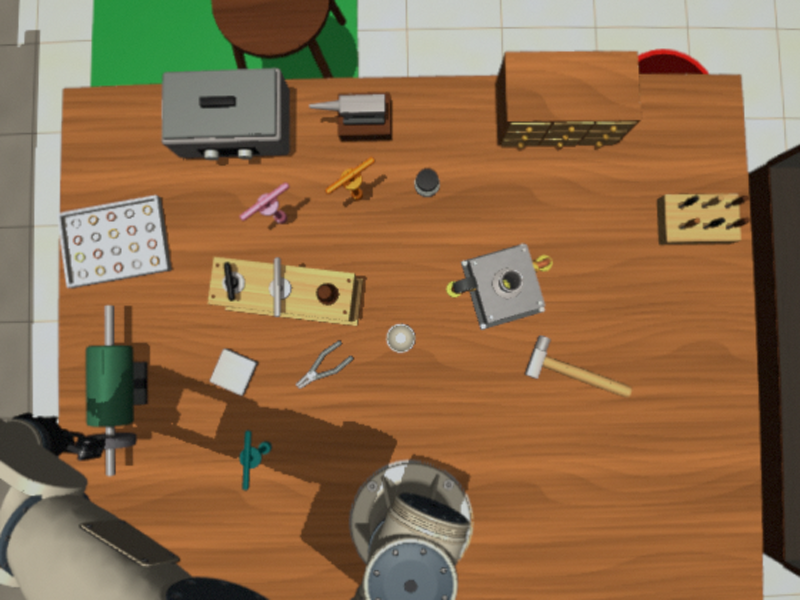

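The steel T-key is in the middle hole: its bar runs from about (280,258) to (277,315) in the top view, collar at about (280,288). The box's tube mouth is at about (510,281) in the top view and (468,365) in the side view. I'll enlarge these areas for accuracy.

```bash
cat > crop.py <<'E'
import cv2,numpy as np
def crop(f,x0,y0,w,h,W,H):
    c=cv2.resize(f[y0:y0+h,x0:x0+w,::-1],(W,H),interpolation=cv2.INTER_CUBIC)
    s=W/w
    for x in range(-(-x0//10)*10,x0+w,10):
        cv2.line(c,(int((x+.5-x0)*s),0),(int((x+.5-x0)*s),6),(0,0,255),1);cv2.putText(c,str(x),(int((x+.5-x0)*s)+1,16),0,.33,(0,0,255),1)
    for y in range(-(-y0//10)*10,y0+h,10):
        cv2.line(c,(0,int((y+.5-y0)*s)),(6,int((y+.5-y0)*s)),(0,0,255),1);cv2.putText(c,str(y),(8,int((y+.5-y0)*s)+4),0,.33,(0,0,255),1)
    return c
E
python3 - <<'E'
from crop import *
t=np.load("top.npz")["frame"];s=np.load("side.npz")["frame"]
a=crop(t,142,174,120,60,800,400)
b=np.hstack([crop(t,310,165,80,70,400,350),crop(s,240,115,80,70,400,350)])
cv2.imwrite("pics/c1.png",a)
cv2.imwrite("pics/c2.png",np.vstack([b[:, :]]))
cv2.imwrite("pics/c3.png",crop(s,270,240,110,80,800,582))
E
```

```text
(no output)
```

View pics/c1.png

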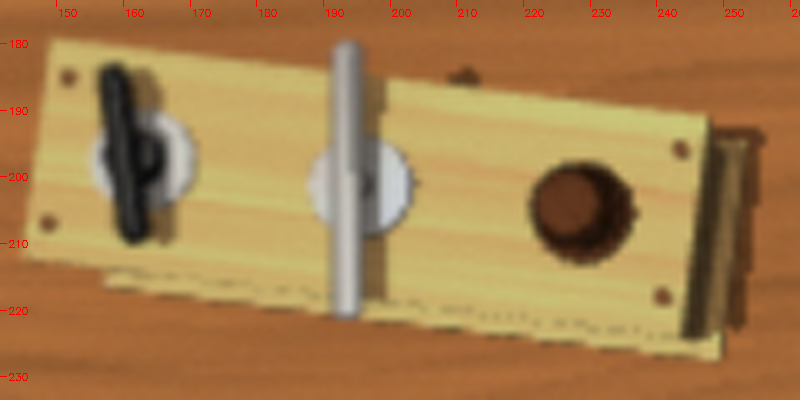

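View pics/c2.png

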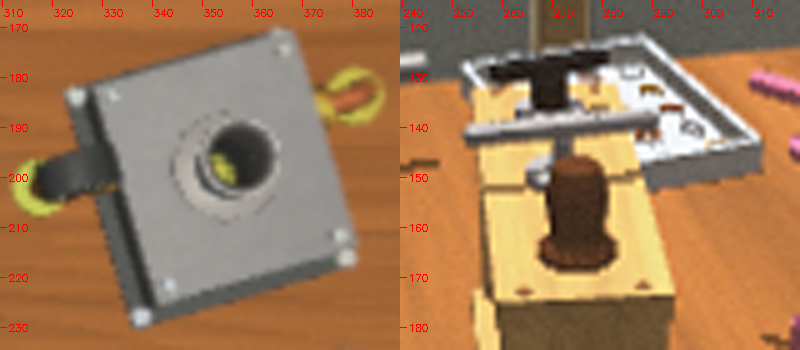

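View pics/c3.png

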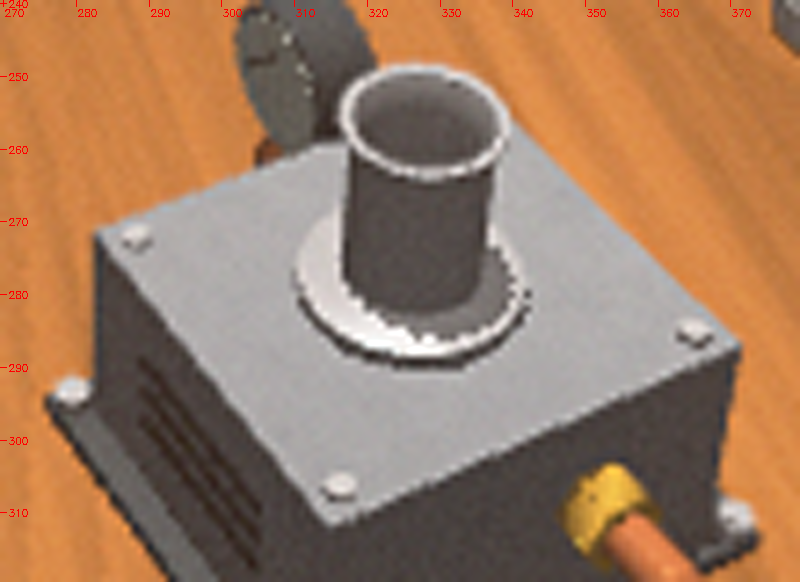

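c1: bar (192.7–194, 180–221 full-res px), collar centre ≈(195.6,201.5). c2: tube bore centre ≈(357.5,195.7) in top. c3: tube mouth ellipse centre ≈(328.0,256.2) in side.

```bash
cat > geo.py <<'E'
import cv2,numpy as np
C={n:np.load(f"{n}.npz") for n in("top","side")}
def ray(n,p):
    c=C[n];u=cv2.undistortPoints(np.array([[p]],float),c["intrinsics"],c["dist"])[0,0]
    R=c["view"][:3,:3];return -R.T@c["view"][:3,3],R.T@np.array([u[0],u[1],1])
def at(n,p,z):
    o,d=ray(n,p);return o+d*(z-o[2])/d[2]
def tri(pt,ps):
    A=np.zeros((3,3));b=np.zeros(3);rs=[]
    for n,p in(("top",pt),("side",ps)):
        o,d=ray(n,p);d/=np.linalg.norm(d);M=np.eye(3)-np.outer(d,d);A+=M;b+=M@o;rs.append((M,o))
    x=np.linalg.solve(A,b);return x,[np.linalg.norm(M@(x-o)) for M,o in rs]
E
python3 - <<'E'
from geo import *
np.set_printoptions(precision=4,suppress=True)
T=lambda x,y:(x/6.6667+141.5,y/6.6667+173.5)
S=lambda x,y:(x/7.2727+269.5,y/7.2727+239.5)
print("bar ends",at("top",T(347,42),.188),at("top",T(346,317),.188), "mid",at("top",T(346.5,180),.188))
print("bar mid side z.182",at("side",(163/5+239.5,126/5+114.5),.182))
print("bar ends side",at("side",(68/5+239.5,133/5+114.5),.182),at("side",(258/5+239.5,118/5+114.5),.182))
print("collar",at("top",T(360.5,187),.158), "drv collar",at("top",T(143,160),.155))
rc=[at("top",T(*p),.15) for p in((50,40),(708,115),(685,338),(22,260))];print("rack",*rc,np.mean(rc,0))
print("mouth side",at("side",S(425.5,121.5),.135),"top",at("top",(357.5,195.7),.135),tri((357.5,195.7),S(425.5,121.5)))
bc=[at("side",S(*p),.075) for p in((97,233),(330,525),(740,348))];print("box",*bc,(bc[0]+bc[2])/2)
tc=[at("top",(x/5+309.5,y/5+164.5),.075) for x,y in((92,85),(295,32),(355,245),(157,305))];print("boxtop",*tc,np.mean(tc,0))
print("mandrel top",at("top",T(568,203),.204))
E
```

```text
bar ends [0.534  0.2331 0.188 ] [0.4258 0.2345 0.188 ] mid [0.4795 0.2337 0.188 ]
bar mid side z.182 [0.4823 0.2379 0.182 ]
bar ends side [0.43   0.2412 0.182 ] [0.5357 0.2359 0.182 ]
collar [0.4793 0.2341 0.158 ] drv collar [0.4924 0.3229 0.155 ]
rack [0.5427 0.3623 0.15  ] [0.5063 0.0945 0.15  ] [0.4164 0.1052 0.15  ] [0.4533 0.3741 0.15  ] [0.4797 0.234  0.15  ]
mouth side [ 0.489  -0.2042  0.135 ] top [ 0.4885 -0.2033  0.135 ] (array([ 0.4889, -0.2035,  0.1344]), [np.float64(0.00034325076908214505), np.float64(0.0003432507690822589)])
box [ 0.412  -0.1628  0.075 ] [ 0.4426 -0.2763  0.075 ] [ 0.5664 -0.2446  0.075 ] [ 0.4892 -0.2037  0.075 ]
boxtop [ 0.5365 -0.1287  0.075 ] [ 0.565 -0.246  0.075] [ 0.442  -0.2768  0.075 ] [ 0.41   -0.1626  0.075 ] [ 0.4884 -0.2035  0.075 ]
mandrel top [0.4674 0.1447 0.204 ]
```

```bash
cat > h.py <<'E'
from workcell import *
import numpy as np
np.set_printoptions(precision=4,suppress=True)
K=np.array([.4795,.2338]);TB=np.array([.4888,-.2035])
def ori(psi): # tool down, tool y at world angle psi
    a=(psi+np.pi/2)/2; return [np.cos(a),np.sin(a),0,0]
def st(tag=""):
    o=get_obs();print(tag,"t",round(o["time_s"],2),"p",o["position"],"F",o["wrist_force"],"M",o["ft_torque"],"w",round(o["gripper_width"],4),"g",round(o["grip_force"],1),"j6",round(o["joint_pos"][5],3));return o
E
python3 - <<'E'
from h import *
for P,z in((K,.42),(K,.182),(TB,.35),(TB,.185)):
  for d in(90,60,30,0,-30,-60,-90,-120):
    print(z,d,kinematics.solve_ik([*P,z],ori(np.radians(d))))
E
```

```text
0.42 90 [ 0.4509  0.0864  1.5983 -0.      1.4569 -1.1199]
0.42 60 [ 0.4509  0.0864  1.5983 -0.      1.4569 -0.5963]
0.42 30 [ 0.4509  0.0864  1.5983 -0.      1.4569 -0.0727]
0.42 0 [ 0.4509  0.0864  1.5983 -0.      1.4569  0.4509]
0.42 -30 [ 0.4509  0.0864  1.5983 -0.      1.4569  0.9745]
0.42 -60 [ 0.4509  0.0864  1.5983 -0.      1.4569  1.4981]
0.42 -90 [ 0.4509  0.0864  1.5983 -0.      1.4569  2.0217]
0.42 -120 [ 0.4509  0.0864  1.5983 -0.      1.4569  2.5453]
0.182 90 [ 0.4509  0.2885  1.8917 -0.      0.9613 -1.1199]
0.182 60 [ 0.4509  0.2885  1.8917 -0.      0.9613 -0.5963]
0.182 30 [ 0.4509  0.2885  1.8917 -0.      0.9613 -0.0727]
0.182 0 [ 0.4509  0.2885  1.8917 -0.      0.9613  0.4509]
0.182 -30 [ 0.4509  0.2885  1.8917 -0.      0.9613  0.9745]
0.182 -60 [ 0.4509  0.2885  1.8917 -0.      0.9613  1.4981]
0.182 -90 [ 0.4509  0.2885  1.8917 -0.      0.9613  2.0217]
0.182 -120 [ 0.4509  0.2885  1.8917 -0.      0.9613  2.5453]
0.35 90 [-0.3973  0.1171  1.7113 -0.      1.3132 -1.9681]
0.35 60 [-0.3973  0.1171  1.7113 -0.      1.3132 -1.4445]
0.35 30 [-0.3973  0.1171  1.7113 -0.      1.3132 -0.9209]
0.35 0 [-0.3973  0.1171  1.7113 -0.      1.3132 -0.3973]
0.35 -30 [-0.3973  0.1171  1.7113 -0.      1.3132  0.1263]
0.35 -60 [-0.3973  0.1171  1.7113 -0.      1.3132  0.6499]
0.35 -90 [-0.3973  0.1171  1.7113 -0.      1.3132  1.1735]
0.35 -120 [-0.3973  0.1171  1.7113 -0.      1.3132  1.6971]
0.185 90 [-0.3973  0.2788  1.8975 -0.      0.9652 -1.9681]
0.185 60 [-0.3973  0.2788  1.8975 -0.      0.9652 -1.4445]
0.185 30 [-0.3973  0.2788  1.8975 -0.      0.9652 -0.9209]
0.185 0 [-0.3973  0.2788  1.8975 -0.      0.9652 -0.3973]
0.185 -30 [-0.3973  0.2788  1.8975 -0.      0.9652  0.1263]
0.185 -60 [-0.3973  0.2788  1.8975 -0.      0.9652  0.6499]
0.185 -90 [-0.3973  0.2788  1.8975 -0.      0.9652  1.1735]
0.185 -120 [-0.3973  0.2788  1.8975 -0.      0.9652  1.6971]
```

Run:
```python
from h import *
o=ori(np.radians(88.5))
bot.reach([*K,.28],o); st("above")
hand.move_gripper(.045,60)
bot.servo_line([*K,.182],velocity=.12); st("down")
```

```text
above t 1.68 p [0.4793 0.2344 0.28  ] F [ 0.4692 -0.1805 -0.2038] M [ 0.0558 -0.0017 -0.017 ] w 0.0855 g 0.0 j6 -1.093
down t 3.12 p [0.4799 0.234  0.1826] F [1.3862 0.9742 0.2955] M [ 0.0079 -0.0405 -0.0488] w 0.045 g 0.0 j6 -1.094
```

Run:
```python
from h import *
from crop import *
for n in("side",):
    r=vision.read_camera(n)["frame"];cv2.imwrite("pics/g1.png",crop(r,230,70,110,80,800,582))
```

```text
(no output)
```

View pics/g1.png

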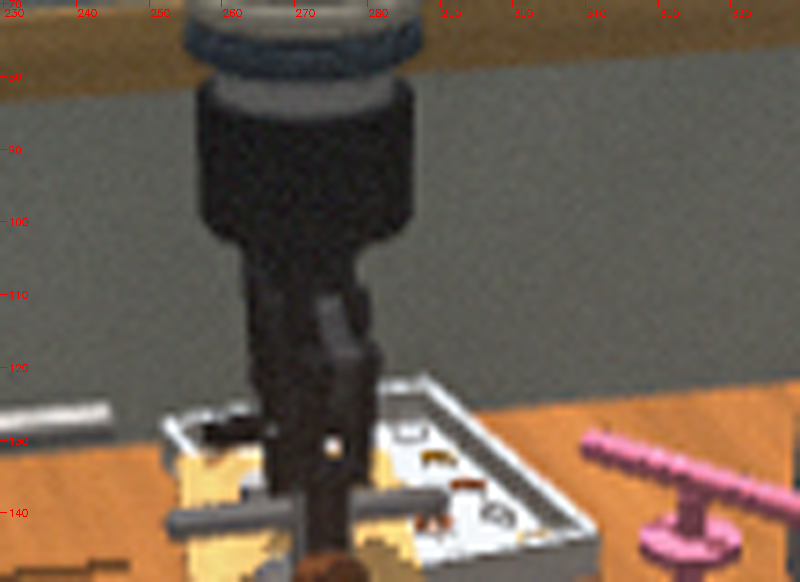

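The bar (side px ≈253–291, 138–141) lies between the fingers. Gripping and lifting next.

Run:
```python
from h import *
hand.move_gripper(.0,80); st("grip")
p=get_obs()["position"]
bot.servo_line([*K,.20],velocity=.05); st("lift1")
bot.servo_line([*K,.42],velocity=.2); st("lift2")
from crop import *
r=vision.read_camera("side");cv2.imwrite("pics/l1.png",np.hstack([crop(r["frame"],220,30,100,130,462,600)]))
t=vision.read_camera("top");cv2.imwrite("pics/l2.png",crop(t["frame"],142,134,120,90,800,600))
```

```text
grip t 3.58 p [0.48   0.2342 0.1827] F [-1.1613  2.0226  6.0958] M [ 0.1529  0.1113 -0.0046] w 0.0106 g 78.4 j6 -1.094
lift1 t 4.08 p [0.4795 0.2337 0.2001] F [-0.2165  0.1463 -4.3267] M [ 0.0099 -0.0042 -0.0329] w 0.0105 g 77.9 j6 -1.094
lift2 t 5.33 p [0.479  0.2336 0.4186] F [ 0.3778  0.3189 -3.7279] M [0.0045 0.0129 0.0192] w 0.0099 g 77.9 j6 -1.094
```

View pics/l1.png

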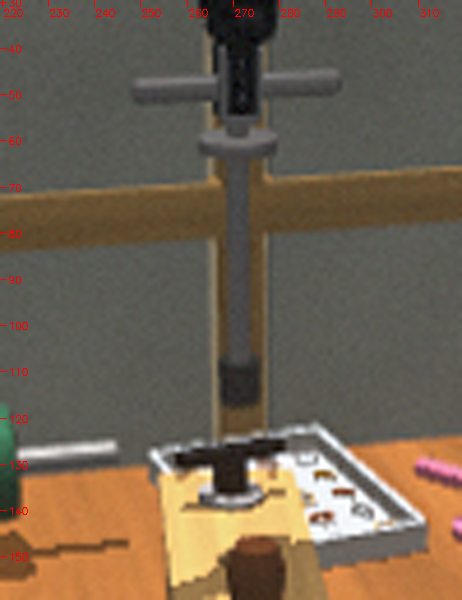

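The key hangs upright and central in the jaws, socket end at side px ≈(271,118). Moving it to the tube and lowering with force guard.

```bash
cat >> h.py <<'E'
from geo import at
def guard(d,dist,step,v,test,base=None):
    """step along d from the last commanded point until test(dF,dM); returns commanded point, hit"""
    global cmd
    o=get_obs();f0=o["wrist_force"];m0=o["ft_torque"]
    if base is not None:f0,m0=base
    n=int(round(dist/step))
    for i in range(n):
        cmd=cmd+np.array(d)*step; bot.servo_line(cmd,velocity=v)
        o=get_obs()
        if test(o["wrist_force"]-f0,o["ft_torque"]-m0):return cmd,True
    return cmd,False
E
python3 - <<'E'
import h
from h import *
print("tip est side",at("side",(271.2,117.6),.25))
h.cmd=np.array([*TB,.42])
bot.reach(h.cmd,ori(np.radians(88.5)));st("tube")
h.cmd=np.array([*TB,.32]);bot.servo_line(h.cmd,velocity=.2);bot.dwell(.2);o=st("low")
b=(o["wrist_force"],o["ft_torque"]);np.savez("base.npz",f=b[0],m=b[1])
c,hit=h.guard([0,0,-1],.03,.005,.06,lambda F,M:np.linalg.norm(F)>5,b);o=st(f"mouth {hit}")
if not hit:
    c,hit=h.guard([0,0,-1],.076,.004,.06,lambda F,M:np.linalg.norm(F)>5,b);st(f"deep {hit}")
print(h.cmd)
E
```

```text
tip est side [0.4777 0.2255 0.25  ]
tube t 7.04 p [ 0.4891 -0.2027  0.42  ] F [ 1.0493  0.1937 -3.8771] M [-0.0095  0.0426  0.0092] w 0.0106 g 78.0 j6 -1.941
low t 7.89 p [ 0.4896 -0.2037  0.3215] F [ 0.0817  0.1293 -3.9547] M [ 0.0165  0.0264 -0.0354] w 0.0098 g 78.0 j6 -1.942
mouth False t 9.39 p [ 0.4886 -0.2034  0.2896] F [-0.2353  0.8885 -4.04  ] M [ 0.0496 -0.0206 -0.0062] w 0.0102 g 78.0 j6 -1.942
deep False t 14.14 p [ 0.4886 -0.2034  0.2137] F [-0.5817  0.2962 -3.4696] M [-0.0318 -0.0348 -0.0066] w 0.0107 g 78.0 j6 -1.942
[ 0.4888 -0.2035  0.214 ]
```

Run:
```python
import h
from h import *
z=.214;c=np.array([*TB,z]);ctr=[]
b=np.load("base.npz");b=(b["f"],b["m"])
for ax in(0,1):
    e=[]
    for s in(1,-1):
        h.cmd=c.copy();bot.servo_line(c,velocity=.05)
        d=[0,0,0];d[ax]=s
        L=[]
        def t(F,M):
            L.append(round(float(F[ax]),1));return abs(F[ax])>3
        p,hit=h.guard(d,.005,.001,.02,t,b)
        e.append(p[ax]);print(ax,s,hit,p[ax],L)
    c[ax]=np.mean(e)
bot.servo_line(c,velocity=.05);st("centred");print(c);np.save("c.npy",c)
```

```text
0 1 False 0.4938 [0.4, -0.3, -0.4, -1.9, -2.5]
0 -1 False 0.4838 [-0.6, 0.2, -0.1, 0.7, 0.3]
1 1 True -0.19849999999999998 [-0.9, -0.5, 0.0, -0.8, -3.4]
1 -1 False -0.2085 [0.4, -0.3, -0.1, 0.9, 1.8]
centred t 20.39 p [ 0.4888 -0.2034  0.214 ] F [ 0.2033  0.8954 -3.5751] M [-0.0319 -0.0314  0.001 ] w 0.0106 g 78.1 j6 -1.942
[ 0.4888 -0.2035  0.214 ]
```

Run:
```python
import h
from h import *
b=np.load("base.npz");b=(b["f"],b["m"])
h.cmd=np.array([.4883,-.2036,.207]);bot.servo_line(h.cmd,velocity=.05)
L=[]
def t(F,M):
    L.append([round(float(x),1) for x in F]);return F[2]>4
p,hit=h.guard([0,0,-1],.008,.001,.02,t,b);print(hit,p,L);st()
np.save("cmd.npy",h.cmd)
```

```text
False [ 0.4883 -0.2036  0.199 ] [[-0.2, -0.3, 0.1], [0.3, -0.2, -0.6], [-0.3, 0.6, 0.2], [0.1, -0.1, 0.9], [0.1, 0.1, 0.1], [-0.2, 0.5, 0.7], [-1.0, -0.0, 1.0], [-0.3, 0.1, 0.2]]
 t 22.68 p [ 0.4883 -0.2036  0.1989] F [-0.2226  0.2046 -3.7525] M [-0.0087 -0.036   0.021 ] w 0.0101 g 78.1 j6 -1.943
```

Run:
```python
import h
from h import *
b=np.load("base.npz");b=(b["f"],b["m"])
h.cmd=np.load("cmd.npy")
L=[]
def t(F,M):
    L.append([round(float(x),1) for x in F]);return F[2]>4
p,hit=h.guard([0,0,-1],.018,.001,.02,t,b);print(hit,p,L);st()
np.save("cmd.npy",h.cmd)
```

```text
True [ 0.4883 -0.2036  0.185 ] [[0.4, -0.7, 1.0], [0.8, -0.4, 1.0], [-0.2, -0.2, 0.3], [-0.4, -0.1, -0.2], [0.1, -0.4, 0.0], [-0.3, -0.7, 0.7], [-0.0, -1.0, 0.1], [-0.1, 1.1, 0.4], [-0.9, 0.3, 0.7], [-0.6, -0.4, 0.3], [0.1, -1.5, 0.7], [-0.3, -0.5, 0.0], [1.0, -0.5, 0.7], [-0.4, 0.0, 7.1]]
 t 26.18 p [ 0.4887 -0.2038  0.1856] F [-0.3565  0.1658  3.1622] M [0.1143 0.155  0.0354] w 0.0105 g 79.1 j6 -1.942
```

Contact at 0.1856, exactly the expected seated height, so the socket seems to have gone straight over the square. Turning clockwise while watching the torque.

Run:
```python
import h
from h import *
h.cmd=np.load("cmd.npy");h.cmd[2]=.1853;psi=np.radians(88.5)
bot.servo_line(h.cmd,velocity=.05)
q=np.array(kinematics.solve_ik(h.cmd,ori(psi)));q0=q[5];t0=get_obs()["time_s"]
b=get_obs()["ft_torque"][2];L=[]
for i in range(34):
    q[5]+=.05;bot.goto_joints(q);o=get_obs();m=o["ft_torque"][2]-b
    L.append((round(q[5]-q0,2),round(float(o["joint_pos"][5]-q0),3),round(float(m),2)))
    if m>.45 or o["time_s"]-t0>12:break
print(L);o=st();np.save("q.npy",q)
```

```text
[(np.float64(0.05), 0.049, 0.02), (np.float64(0.1), 0.098, -0.03), (np.float64(0.15), 0.148, -0.06), (np.float64(0.2), 0.198, 0.04), (np.float64(0.25), 0.248, 0.01), (np.float64(0.3), 0.298, 0.12), (np.float64(0.35), 0.348, 0.08), (np.float64(0.4), 0.398, 0.15), (np.float64(0.45), 0.448, 0.14), (np.float64(0.5), 0.498, 0.15), (np.float64(0.55), 0.548, 0.08), (np.float64(0.6), 0.598, 0.1), (np.float64(0.65), 0.648, 0.13), (np.float64(0.7), 0.698, 0.18), (np.float64(0.75), 0.748, 0.15), (np.float64(0.8), 0.798, 0.14), (np.float64(0.85), 0.848, 0.13), (np.float64(0.9), 0.898, 0.16), (np.float64(0.95), 0.948, 0.14), (np.float64(1.0), 0.998, 0.17), (np.float64(1.05), 1.048, 0.12), (np.float64(1.1), 1.098, 0.13), (np.float64(1.15), 1.148, 0.14), (np.float64(1.2), 1.197, 0.19), (np.float64(1.25), 1.247, 0.43), (np.float64(1.3), 1.297, 0.56)]
 t 32.93 p [ 0.4882 -0.2035  0.1855] F [-0.7949  0.1902  7.0773] M [0.1803 0.3588 0.5822] w 0.0106 g 79.8 j6 -0.646
```

Run:
```python
import h
from h import *
bot.dwell(.3);st("hold")
q=np.load("q.npy");q[5]-=.2;bot.goto_joints(q);st("backed")
o=get_obs();p=np.array(o["position"]);p=np.array([.4883,-.2036,p[2]])
h.cmd=np.array([*p[:2],.19])
bot.servo_line(h.cmd,velocity=.03);st("up1")
c,hit=h.guard([0,0,1],.02,.004,.06,lambda F,M:F[2]<-8,None);st(f"up2 {hit}")
if not hit:
    bot.servo_line([*p[:2],.42],velocity=.15);st("out")
```

```text
hold t 33.23 p [ 0.4882 -0.2036  0.1855] F [-0.4075  1.1734  6.9818] M [0.2292 0.4013 0.6061] w 0.0102 g 79.8 j6 -0.646
backed t 33.54 p [ 0.4883 -0.2036  0.1855] F [-1.1797  0.7951  6.2284] M [0.0916 0.3017 0.0185] w 0.0104 g 79.5 j6 -0.846
up1 t 33.85 p [ 0.4879 -0.2034  0.1896] F [-0.1847 -0.2027 -4.2547] M [ 0.0058  0.1519 -0.013 ] w 0.0104 g 78.2 j6 -0.843
up2 False t 35.1 p [ 0.4885 -0.2037  0.2103] F [-0.0027  0.3949 -3.9517] M [-0.0126  0.0165  0.0032] w 0.0103 g 78.1 j6 -0.842
out t 36.65 p [ 0.4879 -0.2035  0.419 ] F [ 0.3228  0.3051 -4.601 ] M [ 0.0322  0.0531 -0.0014] w 0.0105 g 78.1 j6 -0.842
```

Run:
```python
import h
from h import *
bot.reach([*K,.42],ori(np.radians(88.5)));bot.dwell(.2);st("over")
h.cmd=np.array([*K,.35]);bot.servo_line(h.cmd,velocity=.15);o=st("pre")
b=(o["wrist_force"],o["ft_torque"])
t=lambda F,M:np.linalg.norm(F)>5
c,hit=h.guard([0,0,-1],.16,.010,.08,t,b);st(f"in {hit}")
if not hit:
    L=[]
    def t(F,M):
        L.append(round(float(F[2]),1));return F[2]>2.5
    c,hit=h.guard([0,0,-1],.012,.001,.02,t,b);print(L,c);st(f"down {hit}")
from crop import *
r=vision.read_camera("side");cv2.imwrite("pics/p1.png",crop(r["frame"],230,90,110,80,800,582))
```

```text
over t 38.46 p [0.4799 0.233  0.42  ] F [ 0.3019  0.387  -4.4919] M [-0.013   0.0191 -0.0624] w 0.0104 g 78.1 j6 -1.094
pre t 39.08 p [0.4799 0.2339 0.3507] F [ 0.045   0.0781 -3.5046] M [ 0.0026  0.0099 -0.05  ] w 0.0106 g 78.1 j6 -1.094
in False t 43.48 p [0.4792 0.2336 0.1896] F [-0.0065 -0.9477 -4.2953] M [ 0.0159  0.0246 -0.0055] w 0.0103 g 78.1 j6 -1.094
[0.1, 0.4, -0.8, -0.8, 0.2, -0.1, 0.2, 8.4] [0.4795 0.2338 0.182 ]
down True t 45.48 p [0.4796 0.234  0.1827] F [-4.5849 -0.4662  4.8746] M [-0.1623  0.5076  0.0141] w 0.0101 g 79.4 j6 -1.094
```

View pics/p1.png

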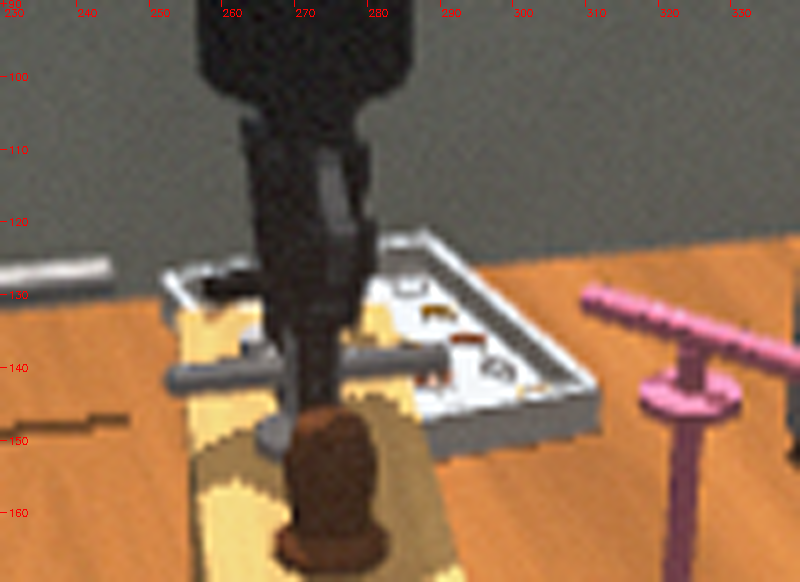

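The key is back at its original height, with the bar at the same pixels as before. Easing the load, releasing and retracting.

Run:
```python
from h import *
bot.servo_line([*K,.1825],velocity=.01);st("eased")
hand.move_gripper(.045);st("open")
bot.servo_line([*K,.20],velocity=.04);bot.servo_line([*K,.36],velocity=.15);st("up")
bot.goto_joints([1.195,.353,1.633,0,1.155,-.002]);st("away")
from crop import *
f=vision.read_camera("side")["frame"];t=vision.read_camera("top")["frame"]
cv2.imwrite("pics/f.png",np.vstack([crop(t,142,174,120,60,600,300),crop(f,230,110,120,60,600,300)]))
```

```text
eased t 45.77 p [0.4796 0.2339 0.1827] F [-1.0169  0.0731  2.6254] M [-0.0714  0.2876 -0.0052] w 0.0105 g 79.0 j6 -1.094
open t 46.2 p [0.4796 0.2338 0.1825] F [-0.4788 -0.6158  0.2229] M [0.0162 0.0038 0.017 ] w 0.0448 g 0.0 j6 -1.094
up t 48.0 p [0.4791 0.2336 0.359 ] F [ 0.7033 -0.3588  0.5777] M [-0.0001  0.052  -0.0172] w 0.0449 g 0.0 j6 -1.094
away t 49.63 p [0.2289 0.5819 0.2487] F [-0.0592  0.7059 -0.3536] M [ 0.0007  0.0386 -0.0238] w 0.0452 g 0.0 j6 -0.003
```

View pics/f.png

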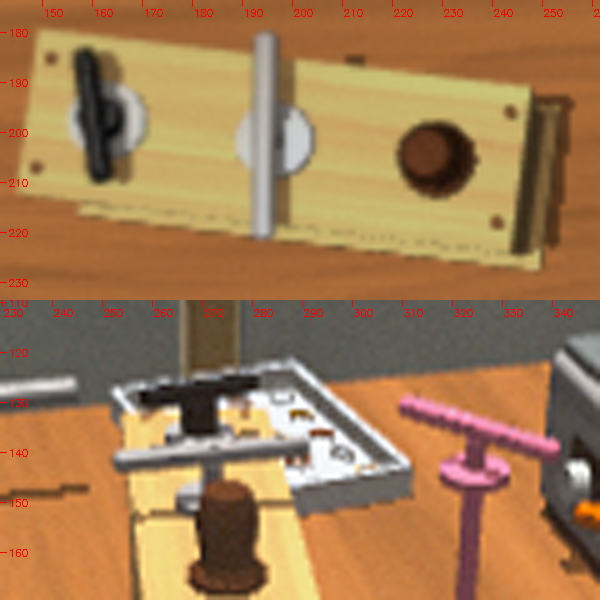

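The key stands upright and home in the middle hole (top px ≈194,201), and the neighbouring tools are unmoved.

```bash
python3 -c "
from workcell import hand_in
print(hand_in())"
```

```text
the job is handed in; nothing more can be done
None
```

The gas valve was turned clockwise until the torque rose from about 0.15 to 0.6 N m and held, which I took as the stop; the T-key is back upright and fully home in the middle hole, and the job was handed in at about 50 s.

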